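# Sort spring test probes by felt stiffness

## Task

Three look-alike spring test probes got mixed up in their stand: one has a soft spring, one a medium and one a stiff. Take them one at a time: press the plunger tip gently against the upright steel plate to feel its spring, then lay that probe flat on the floor of its tray (one stud soft, two studs medium, three studs stiff) before you take the next. Test all three, never ram the plate, and leave the other things on the bench where they are.

Things in the scene. Friction and masses are not known exactly. Their poses are not given: they have to be found in the camera images.
- seat_1 (a point): seat 1 of 3 in the fixed grey stand, at its -y end: the centre of the probe's housing (27 mm above the bench) as it lies there at the start, its long axis along own x, plunger toward own +x, own z up. Probe: aluminium bar housing 50 long x 18 wide x 22 high, its underside 16 mm above the bench; a brass plunger with a round 9 mm tip sticks out, the tip 45 mm from this centre, at its height
- seat_2 (a point): middle seat, 68 mm from seat_1 along own y; otherwise as seat_1, with a like probe. All three probes look alike; one has a soft spring, one medium, one stiff, on any seat. Plunger travel 7 mm, then a hard stop; it springs back. Force at 2 / 4 / 6 mm pushed in: soft 1.0 / 1.5 / 2.0 N, medium 2.6 / 3.9 / 5.2 N, stiff 6 / 9 / 12 N; half the 2 mm force starts it moving
- seat_3 (a point): seat at the stand's +y end, 68 mm from seat_2; otherwise as seat_1, with a like probe. A thin pin sticks out 6 mm at the housing's rear end. Probe mass 50 to 100 g. Each probe lies loose on a pedestal 46 long x 13 wide, narrower than itself; beside the pedestals the stand is only 4 mm high (screw heads 7 mm midway between seats)
- plate_face (a point): a point on the working face of the fixed upright steel plate, 75 mm above the bench (clear above the board holder's knob) and midway across. The face is 80 wide (own y) x 95 high (own z, up), 8 thick, foot and gussets behind it; own +x points into the face (the direction in which to press), so free space lies on the -x side
- plate: the same plate: origin at the foot of the working face, midway across, on the bench; same axes as plate_face
- tray_1: fixed shallow black tray for the soft probe, with one small round metal stud (9 mm across, 3 high) on the 14 mm tab outside its own -x end. Trough inside 100 long (own x) x 44 wide (own y), walls 2 thick, tops 6 mm above the bench; origin under the trough's centre, on the bench; own z up
- tray_1_floor: floor of tray_1's trough, 2 mm thick; same origin and axes as the tray
- tray_2: fixed shallow black tray for the medium probe, with two small round metal studs (9 mm across, 3 high) on the 14 mm tab outside its own -x end. Trough inside 100 long (own x) x 44 wide (own y), walls 2 thick, tops 6 mm above the bench; origin under the trough's centre, on the bench; own z up
- tray_2_floor: floor of tray_2's trough, 2 mm thick; same origin and axes as the tray
- tray_3: fixed shallow black tray for the stiff probe, with three small round metal studs (9 mm across, 3 high) on the 14 mm tab outside its own -x end. Trough inside 100 long (own x) x 44 wide (own y), walls 2 thick, tops 6 mm above the bench; origin under the trough's centre, on the bench; own z up
- tray_3_floor: floor of tray_3's trough, 2 mm thick; same origin and axes as the tray
- pcb_holder: fixed blue board holder between stand and plate, an obstacle: a bar along own x from -110 to +115 mm, 40 mm high, two black uprights 172 mm high at x = -28 and +75 with a board between them (up to about 200 mm high), feet 128 mm across (own y) and 21 mm high at x = -50 and +87, a clamp knob 60 mm high at x = -108; origin on the bench, own z up
- side_cutters: bystander, to be left where it is: red-handled side cutters, 113 mm long, lying flat; origin at its underside
- heat_sink: bystander, to be left where it is: finned aluminium heat sink, 32x32x20 mm; origin at its underside
- tape_roll: bystander, to be left where it is: tape roll, 52 mm across, 24 high; origin at its underside
- red_cap_bottle: bystander, to be left where it is: white bottle with a red cap, 29 mm across, 68 high; origin at its underside
Mind the look-alikes: they are no part of the job. Leave any purple look-alike of the tray_2 alone.

How it is judged:
By the outcome, as a careful person would: the job done as asked, in the order asked, and still so for the second after the job is handed in, with the robot touching nothing.
It also fails if it takes over 72 s, if anything falls off the work surface, if the arm or the gripper's body presses on something with over 40 N, if the wrist force passes 120 N, or if a joint passes its speed limit or range.

## Robot

A 6-joint arm with a two-finger parallel gripper is mounted at the origin on a cart in front of the work surface, level with it; the furniture and walls round the work are solid. World frame = base frame: x ahead of the robot, y to its left, z up, the work surface at z = 0. Lengths are in mm, angles in rad, forces in N, time in s.
With the tool pointing down it reaches from about 350 to 850 mm from the base axis. Payload 8.1 kg.
Tool frame: the origin (TCP) lies midway between the tips of the shut fingers; the grasp point (between the pads) lies 19 mm behind it (robot.grip_depth is the distance from the TCP to the grasp point, in mm); z points along the fingers, y is the line along which they close (so a half turn about z gives the same grasp; the last joint's range is limited). The gripper opens to 85 mm and grips with 20 to 120 N. Pads are 22 mm wide; open, the fingers measure 114 mm over their backs; the gripper's body (76 mm by 85 mm) begins 54 mm behind the grasp point. The pads swing forward as they close: fully open they stand 13 mm farther back than shut.
Start: joints at [-1.373, 0.13, 1.488, -0, 1.523, -0.085], TCP at [167.448, -576.165, 231.292] pointing down, gripper open.
Joint ranges: [-2.96, 2.96], [-0.89, 2.26], [0.02, 2.5], [-1.34, 4.48], [0, 2.73], [-2.66, 2.66]. Speed limits (rad/s): [2.39, 2.39, 2.79, 3.14, 3.14, 3.14].

## Interface

Orientations are given as a unit quaternion [x, y, z, w].
In Python, from cell import robot, vision, models gives the robot as it stands.
- The arm moves only by the tool servo_tool, never from a script. Its argument "moves" is a list that holds one entry, the list of rows, each a list of 7 numbers: the turn, a rotation vector about the tool's x, y, z in degrees, then the shift along the tool's x, y, z in cm, then the gripper's target within -1 to 1 (fully open at 1, half-way at 0, shut at -1). In form: [[[ax, ay, az, x, y, z, grip], ...]]. A call has exactly 8 rows; each row is the pose to reach, as a shift and turn from the pose commanded when the call began, along the tool's axes at that moment; what a row does not reach only later rows make up. A row lasts 1/8 s, in which the tool goes at most 62.5 mm and 10.7 degrees, less where a joint would pass 70% of its speed; a pose out of reach is approached as far as the arm can. A call with a gripper value outside its range is refused whole. The fingers move at their own pace and stop on an object; the grip force is fixed at half the most. Time passes only in rows, so rows that repeat a pose let the fingers close, or fill a call up. It gives the time, the measured TCP pose, the force, the opening and the grip force at its end, in the units of the state.
- robot.get_obs(): the state, without advancing time (a new reading comes with each control period).
- vision.grab_frame(name): name is "scene" or "top" or "wrist"; returns the picture (480x640x3 uint8, red, green, blue); there is no depth.
- vision.camera_params(name): a dict with "camera_matrix" (3x3 intrinsics, pixels), "R" (3x3) and "t" (3): a world point X has camera coordinates R X + t. Camera axes: x right, y down, z forward; pixel columns grow to the right and rows downward; lengths in mm; the calibration is good to about 2 mm. A picture is of the moment at which its call begins: read the wrist's pose just before it. camera_params takes no time and is no camera call; for the wrist camera it gives the pose at the moment of the call.
- robot.finish_job(): hands the job in; it is judged then, once.
Trained networks look in the newest picture that a camera, given by its name, has taken for a name from the list of things; names that differ only in an ending like _2 or _b are one class to them, and where a whole thing is asked for, a point or a joint stands for the part that bears it (a point fixed in the world has none). Each returns a list of dicts, best first, with "conf" (0 to 1); they miss things now and then, are a little off and sometimes report something else, mostly with a low value. They report only what shows in the picture. A call takes as long as a camera call. They do not tell look-alikes from the thing itself.
- models.recognise(camera, name): "bbox" ([left, top, right, bottom] in pixels, round what is visible of it).
- models.masks_of(camera, name): "mask" (480x640 bool, what is visible of it) and "bbox" ([left, top, right, bottom] in pixels, round what is visible of it).
The state is a dict: "time_s": time; "q": joint angles; "qvel": joint speeds; "joint_efforts": joint torques, N m; "tool_pos": TCP position; "tool_rot": TCP orientation; "wrist_force": force on the tool from outside, world axes, zero at the start; "torque": the same for the moment, N m; "finger_gap": finger opening in mm; "finger_force": force on a finger pad.
Only numpy, scipy, OpenCV 4.12 (cv2) and the standard library are available. Lean on these libraries where they do the work, as an engineer would, in place of code of your own. Each camera call takes 0.05 s, during which the arm holds its last target. There are 200 camera calls.

## Working session

There is one attempt and no reset: what is moved stays moved. The work goes in short steps, Python scripts to look and compute and a tool call to move; the robot and the scene stay as the last step left them, time stands still between calls to the robot, and variables do not carry over. Pictures are saved under pics/ and viewed, at most 10 in all, crops included, and the job is handed in when it is done.

Besides the shell and the picture viewer there is one more tool, called in YAML: its name, and indented under it one key for each argument. servo_tool: Moves the arm, as the interface text tells. Its arguments: {"type":"object","properties":{"moves":{"type":"array"}},"required":["moves"]}

```bash
mkdir -p pics; ls; python3 - <<'E'
from cell import robot, vision, models
import cv2, numpy as np
print(robot.get_obs())
for c in ["scene","top"]:
    im=vision.grab_frame(c); cv2.imwrite(f"pics/{c}0.png",im[:,:,::-1])
    p=vision.camera_params(c); print(c,p)
    for n in ["seat_1","plate","tray_1","pcb_holder","side_cutters","heat_sink","tape_roll","red_cap_bottle"]:
        print(n,[(round(d["conf"],2),[int(v) for v in d["bbox"]]) for d in models.recognise(c,n)])
E
```

```text
pics
{'time_s': 0.0, 'q': array([-1.37339239e+00,  1.31180956e-01,  1.48928308e+00,  3.99990806e-05,
        1.52300205e+00, -8.54142112e-02]), 'qvel': array([-2.44457689e-04,  1.12579740e-03, -3.41797575e-05, -8.60220299e-05,
        1.64738260e-03,  1.15666841e-03]), 'joint_efforts': array([-3.06434871e-03, -5.69396639e+01, -5.00552738e+01, -5.55101524e-04,
        1.45288382e-02, -4.38753068e-05]), 'tool_pos': array([ 167.3563838 , -575.61228031,  230.23052901]), 'tool_rot': array([ 9.90018089e-01,  1.40937239e-01, -3.24793865e-05, -9.36365780e-04]), 'wrist_force': array([0.44477171, 0.63587098, 0.71939206]), 'torque': array([-0.01748172,  0.01060451, -0.00910988]), 'finger_force': 0.0, 'finger_gap': 85.35228454328103}
scene {'camera_matrix': array([[574.25634727,   0.        , 316.43560882],
       [  0.        , 574.25634727, 242.91486397],
       [  0.        ,   0.        ,   1.        ]]), 'R': array([[ 0.84398064, -0.53603134, -0.0191596 ],
       [-0.3629923 , -0.54450376, -0.75614301],
       [ 0.39488387,  0.64512484, -0.65412588]]), 't': array([-610.8289284 ,   67.540438
[... 550 characters left out ...]
        ]]), 'R': array([[ 0.10889327, -0.99405096,  0.00222547],
       [-0.97202225, -0.10694833, -0.20912867],
       [ 0.20812256,  0.02060949, -0.9778856 ]]), 't': array([-353.31179488,  500.99699698,  942.94048156])}
seat_1 [(0.88, [259, 233, 339, 296])]
plate [(0.69, [326, 287, 373, 309]), (0.68, [153, 252, 182, 292])]
tray_1 [(0.95, [325, 285, 373, 306]), (0.92, [446, 300, 497, 321]), (0.86, [366, 240, 415, 260]), (0.56, [350, 262, 405, 288])]
pcb_holder []
side_cutters [(0.58, [415, 284, 429, 329]), (0.28, [157, 254, 182, 300])]
heat_sink [(0.5, [226, 299, 242, 312])]
tape_roll [(0.74, [365, 193, 386, 214]), (0.74, [152, 252, 178, 295])]
red_cap_bottle [(0.65, [186, 165, 205, 190])]
```

```bash
python3 - <<'E'
import cv2
a=cv2.imread("pics/top0.png")[150:370,130:520]
cv2.imwrite("pics/t1.png",cv2.resize(a,(780,440),interpolation=cv2.INTER_CUBIC))
a=cv2.imread("pics/scene0.png")[130:410,180:460]
cv2.imwrite("pics/s1.png",cv2.resize(a,(600,600),interpolation=cv2.INTER_CUBIC))
E
```

```text
(no output)
```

View pics/t1.png

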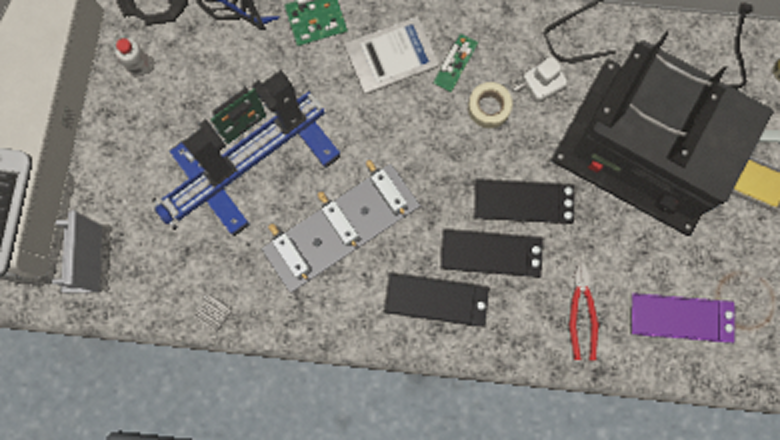

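View pics/s1.png

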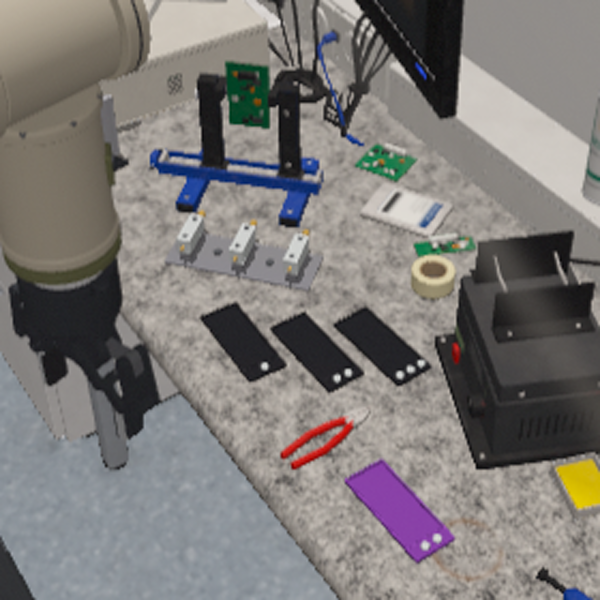

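Top crop (2x): the right-most probe is at (389,190), the middle one at (338,222) and the left one at (290,257), with tips to the upper left. The trays are black: one stud at (437,300), two at (492,253) and three at (524,202). The purple look-alike at (683,317) is to be left alone. The plate is at (85,250), the holder with its knob at (165,212), and the heat sink at (212,310).

```bash
cat > h.py <<'E'
import numpy as np, cv2
from cell import robot, vision, models
from scipy.spatial.transform import Rotation as Rot
def back(p,uv,z):
    K,R,t=p["camera_matrix"],p["R"],np.asarray(p["t"])
    d=R.T@np.linalg.inv(K)@np.array([uv[0],uv[1],1.]); c=-R.T@t
    return c+d*(z-c[2])/d[2]
def proj(p,X):
    q=p["camera_matrix"]@(p["R"]@np.asarray(X,float)+p["t"]); return q[:2]/q[2]
def state():
    o=robot.get_obs(); R=Rot.from_quat(o["tool_rot"]); return o,R
def rel(target_pos,target_yaw):
    "shift (cm, tool axes) and turn (deg, rotvec) to a tool-down pose whose tool x axis points at yaw"
    o,R=state(); d=R.inv().apply(np.asarray(target_pos)-o["tool_pos"])/10
    c,s=np.cos(target_yaw),np.sin(target_yaw)
    T=Rot.from_matrix(np.array([[c,s,0],[s,-c,0],[0,0,-1]]).T)
    return np.round(d,2),np.round((R.inv()*T).as_rotvec(degrees=True),1)
E
python3 - <<'E'
from h import *
p=vision.camera_params("top")
f=lambda c:(c[0]/2+130,c[1]/2+150)
for n,c,z in [("pL",(290,257),38),("tL",(274,228),31),("pM",(338,222),38),("tM",(322,195),31),("pR",(389,190),38),("tR",(371,165),31),
 ("t1",(432,300),5),("t1stud",(481,305),5),("t2stud",(537,256),5),("t3stud",(568,205),5),("plateTop?",(78,212),95),("plateTopR",(105,218),95),("platebase",(62,290),0),("plateb2",(103,288),0),("knob",(165,212),60),("hs",(212,310),20)]:
    print(n,back(p,f(c),z).round())
o,R=state(); print(R.as_matrix().round(3))
w=vision.camera_params("wrist"); print(w["camera_matrix"]); 
print("cam in tool", R.inv().apply(-w["R"].T@w["t"]-o["tool_pos"]).round(1)); print((w["R"]@R.as_matrix()).round(3))
a=cv2.imread("pics/top0.png")[235:325,145:265]
cv2.imwrite("pics/t2.png",cv2.resize(a,(720,540),interpolation=cv2.INTER_CUBIC))
E
```

```text
pL [ 447. -199.   38.]
tL [ 480. -175.   31.]
pM [ 494. -249.   38.]
tM [ 524. -226.   31.]
pR [ 537. -303.   38.]
tR [ 566. -279.   31.]
t1 [ 419. -366.    5.]
t1stud [ 420. -424.    5.]
t2stud [ 484. -485.    5.]
t3stud [ 550. -517.    5.]
plateTop? [464.  29.  95.]
plateTopR [461.  -1.  95.]
platebase [384.  67.   0.]
plateb2 [392.  19.   0.]
knob [480. -55.  60.]
hs [ 379. -116.   20.]
[[ 0.96   0.279 -0.   ]
 [ 0.279 -0.96  -0.   ]
 [-0.    -0.    -1.   ]]
[[365.1545445    0.         321.96820776]
 [  0.         365.1545445  238.56627596]
 [  0.           0.           1.        ]]
cam in tool [  68.5   -0.6 -142.6]
[[-0.001  1.     0.   ]
 [-0.963 -0.001 -0.271]
 [-0.271 -0.     0.963]]
```

View pics/t2.png

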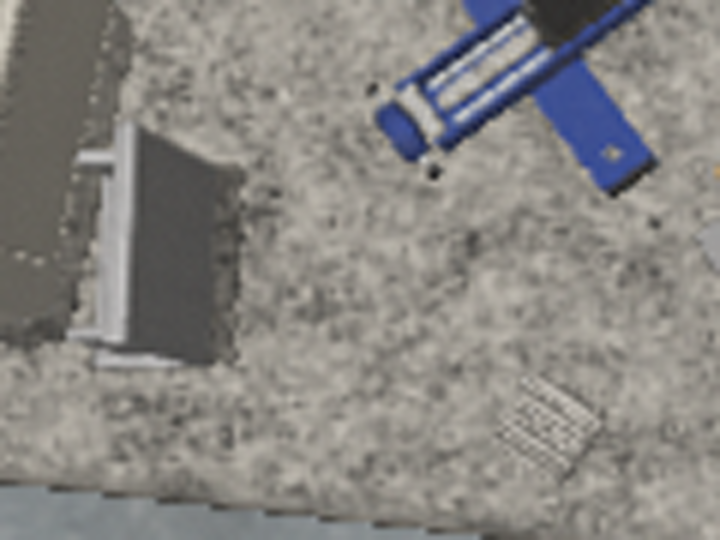

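```bash
python3 - <<'E'
from h import *
p=vision.camera_params("top")
f=lambda c:(c[0]/6+145,c[1]/6+235)
for n,c,z in [("top+x",(135,122),95),("top-x",(126,345),95),("bot+x",(243,165),0),("bot-x",(215,362),0)]: print(n,back(p,f(c),z).round())
print(rel([430,-210,300],np.radians(50)))
E
```

```text
top+x [465.  33.  95.]
top-x [385.  21.  95.]
bot+x [467.  23.   0.]
bot-x [388.  20.   0.]
(array([ 35.43, -27.83,  -6.87]), array([ -0. ,   0. , -33.8]))
```

servo_tool:
  moves:
    - [[0,0,-5,4.4,-3.5,-0.9,0],[0,0,-9,8.8,-7,-1.7,0],[0,0,-13,13.2,-10.5,-2.6,0],[0,0,-17,17.7,-14,-3.4,0],[0,0,-21,22.1,-17.5,-4.3,0],[0,0,-26,26.6,-21,-5.2,0],[0,0,-30,31,-24.5,-6,0],[0,0,-33.8,35.4,-27.8,-6.9,0]]

```text
time_s: 1.9
tool_pos: [430.6, -208.8, 300.8]
tool_rot: [0.906, 0.424, 0.0, 0.0]
wrist_force: [0.5, -1.2, -1.1]
finger_gap: 42.5
finger_force: 0.0
```

```bash
python3 - <<'E'
from h import *
o,R=state(); print(o["time_s"],o["tool_pos"],R.as_matrix()[:,0],o["finger_gap"],o["qvel"].round(2))
im=vision.grab_frame("wrist"); p=vision.camera_params("wrist"); cv2.imwrite("pics/w1.png",im[:,:,::-1]); np.savez("w1.npz",**p)
for n in ["seat_1","plate","tray_1"]:
    print(n,[(round(d["conf"],2),[int(v) for v in d["bbox"]]) for d in models.recognise("wrist",n)])
E
```

```text
1.9 [ 430.60845318 -208.75467456  300.83806671] [6.41018671e-01 7.67525280e-01 8.88821304e-05] 42.532048656953535 [ 0.93  0.17 -0.27 -0.    0.1   0.4 ]
seat_1 [(0.59, [302, 149, 464, 219])]
plate [(0.72, [100, 0, 198, 57])]
tray_1 [(0.85, [353, 250, 433, 323]), (0.82, [473, 245, 554, 326]), (0.71, [505, 401, 523, 422]), (0.7, [418, 255, 498, 337]), (0.44, [358, 251, 424, 311])]
```

View pics/w1.png

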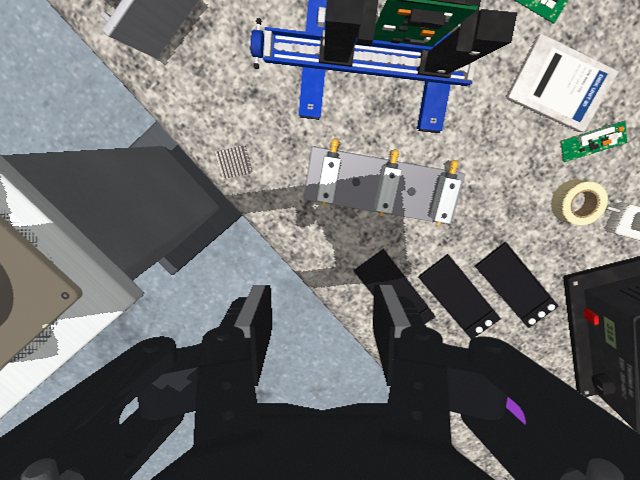

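The wrist view shows the three probes at about (330,175), (391,185) and (450,195), the three trays, and the plate at top left. The arm was still settling, so I'll take it again and measure.

```bash
python3 - <<'E'
from h import *
vision.grab_frame("top")
o,R=state(); p=vision.camera_params("wrist"); im=vision.grab_frame("wrist"); print(o["time_s"],o["tool_pos"],R.as_matrix()[:,0],o["qvel"].round(2))
cv2.imwrite("pics/w2.png",im[:,:,::-1]); np.savez("w2.npz",**p)
for n in ["plate","tray_1"]:
    print(n,[(round(d["conf"],2),[int(v) for v in d["bbox"]]) for d in models.recognise("wrist",n)])
# project hypotheses
for X in [(447,-199,38),(494,-249,38),(537,-303,38),(480,-175,31),(524,-226,31),(566,-279,31),(419,-366,2),(465,33,95),(385,21,95),(467,23,0),(388,20,0)]: print(X,proj(p,X).round())
a=im[130:235,290:490]; b=im[0:100,0:220]
cv2.imwrite("pics/c2.png",np.vstack([cv2.resize(a,(760,399),interpolation=cv2.INTER_CUBIC)])[:,:,::-1])
cv2.imwrite("pics/c3.png",cv2.resize(b,(792,360),interpolation=cv2.INTER_CUBIC)[:,:,::-1])
E
```

```text
2.15 [ 429.65007129 -210.56943559  300.20977988] [ 6.42487520e-01  7.66295965e-01 -5.30428006e-04] [-0.03  0.    0.01 -0.    0.    0.  ]
plate [(0.59, [98, 0, 195, 60])]
tray_1 [(0.98, [351, 247, 433, 321]), (0.63, [418, 251, 501, 334]), (0.49, [506, 400, 526, 422]), (0.37, [99, 0, 196, 55])]
(447, -199, 38) [328. 182.]
(494, -249, 38) [389. 189.]
(537, -303, 38) [449. 201.]
(480, -175, 31) [337. 144.]
(524, -226, 31) [397. 154.]
(566, -279, 31) [456. 167.]
(419, -366, 2) [393. 290.]
(465, 33, 95) [163. -44.]
(385, 21, 95) [109.  39.]
(467, 23, 0) [209.   5.]
(388, 20, 0) [160.  60.]
```

View pics/c2.png

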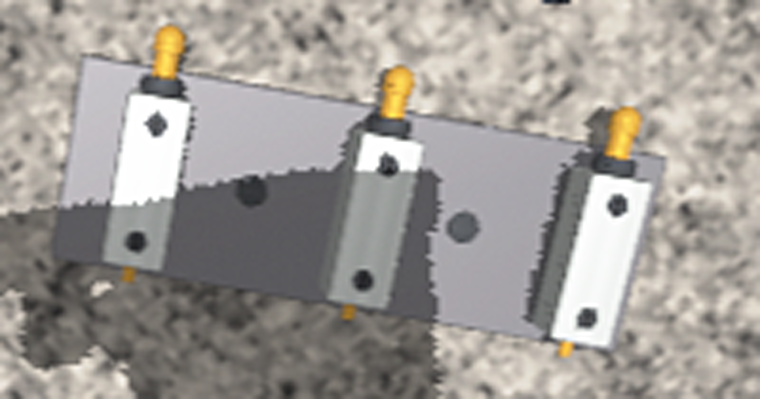

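View pics/c3.png

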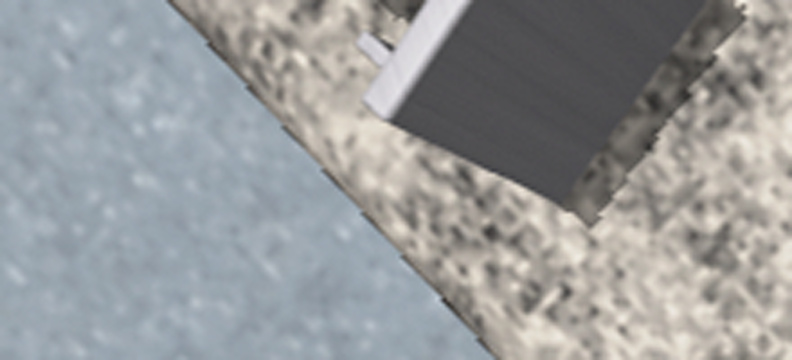

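```bash
python3 - <<'E'
from h import *
p=dict(np.load("w2.npz"))
f=lambda c:(c[0]/3.8+290-.4,c[1]/3.8+130-.4); g=lambda c:(c[0]/3.6-.4,c[1]/3.6-.4)
for n,s1,s2,t in [("L",(157,124),(135,242),(170,38)),("M",(388,165),(363,280),(398,79)),("R",(618,205),(587,318),(626,120))]:
    a,b,c=back(p,f(s1),38),back(p,f(s2),38),back(p,f(t),27); m=(a+b)/2
    d=c-m; print(n,"mid",m.round(1),"spacing",np.linalg.norm(a-b).round(1),"yaw",np.degrees(np.arctan2(*(a-b)[1::-1])).round(1),"tip",c.round(1),"len",np.hypot(*d[:2]).round(1),"yawtip",np.degrees(np.arctan2(d[1],d[0])).round(1))
t1,t2,b1,b2=back(p,g((390,122)),95),back(p,g((475,5)),95),back(p,g((568,203)),0),back(p,g((715,5)),0)
print(t1.round(1),t2.round(1),b1.round(1),b2.round(1)); 
for d in (t2-t1,b2-b1): print(np.degrees(np.arctan2(d[1],d[0])).round(1))
# trays: mask centroid + studs
im=cv2.imread("pics/w2.png"); h=cv2.cvtColor(im,cv2.COLOR_BGR2GRAY)
r=h[240:345,340:570]; _,th=cv2.threshold(r,200,255,0); n,l,st,ce=cv2.connectedComponentsWithStats(th)
for i in range(1,n):
    if 8<st[i][4]<120: print("stud",(ce[i]+[340,240]).round(1),st[i][4],back(p,ce[i]+[340,240],5).round(1))
cv2.imwrite("pics/c4.png",cv2.resize(im[235:345,340:570],(782,374),interpolation=cv2.INTER_CUBIC))
E
```

```text
L mid [ 449.6 -196.    38. ] spacing 34.5 yaw 39.6 tip [ 481.  -169.4   27. ] len 41.2 yawtip 40.2
M mid [ 493.5 -247.8   38. ] spacing 34.0 yaw 40.4 tip [ 524.6 -221.    27. ] len 41.0 yawtip 40.8
R mid [ 537.7 -299.9   38. ] spacing 34.0 yaw 39.9 tip [ 568.8 -273.5   27. ] len 40.8 yawtip 40.3
[387.4  24.5  95. ] [421.1  28.   95. ] [388.6  24.3   0. ] [461.2  32.9   0. ]
5.9
6.8
stud [430.3 246.9] 66 [ 491.  -347.6    5. ]
stud [521.5 241.4] 10 [ 582.3 -414.9    5. ]
stud [536.2 243.4] 31 [ 595.  -428.9    5. ]
stud [410.8 244.6] 10 [ 474.  -329.4    5. ]
stud [466.9 243.8] 11 [ 528.4 -373.7    5. ]
stud [422.1 245.9] 9 [ 483.9 -339.9    5. ]
stud [478.2 248.7] 28 [ 535.7 -388.2    5. ]
stud [515.9 247.5] 26 [ 572.7 -417.3    5. ]
stud [409.6 249.7] 19 [ 468.8 -333.9    5. ]
stud [485.4 251.4] 38 [ 540.6 -397.1    5. ]
stud [553.2 250.4] 10 [ 606.6 -450.7    5. ]
stud [416.1 253. ] 16 [ 472.6 -342.7    5. ]
stud [534.2 255.2] 24 [ 585.  -440.9    5. ]
stud [558.1 254.5] 11 [ 608.5 -459.4    5. ]
stud [439.9 255.3] 9 [ 493.7 -364.5    5. ]
stud [521.8 255.8] 10 [ 572.6 -431.5    5.
[... 1235 characters left out ...]
29 [ 490.6 -482.     5. ]
stud [502.  320.4] 11 [ 504.5 -492.4    5. ]
stud [428.6 323.2] 15 [ 427.4 -433.1    5. ]
stud [453.7 325.3] 11 [ 451.3 -457.1    5. ]
stud [504.5 326.7] 14 [ 502.  -502.6    5. ]
stud [513.2 327.8] 22 [ 510.1 -511.4    5. ]
stud [479.4 327.9] 27 [ 475.3 -482.5    5. ]
stud [559.2 327. ] 10 [ 557.8 -549.9    5. ]
stud [489.  332.7] 41 [ 481.2 -496.8    5. ]
stud [568.4 331.3] 13 [ 563.9 -563.5    5. ]
stud [554.7 332.6] 11 [ 548.9 -553.5    5. ]
stud [444.7 337.9] 33 [ 431.2 -465.1    5. ]
stud [453.1 336. ] 20 [ 441.5 -469.9    5. ]
stud [502.5 337.4] 13 [ 491.3 -514.5    5. ]
stud [525.2 335.7] 17 [ 516.1 -532.     5. ]
stud [460.1 338.5] 10 [ 446.6 -479.2    5. ]
```

View pics/c4.png

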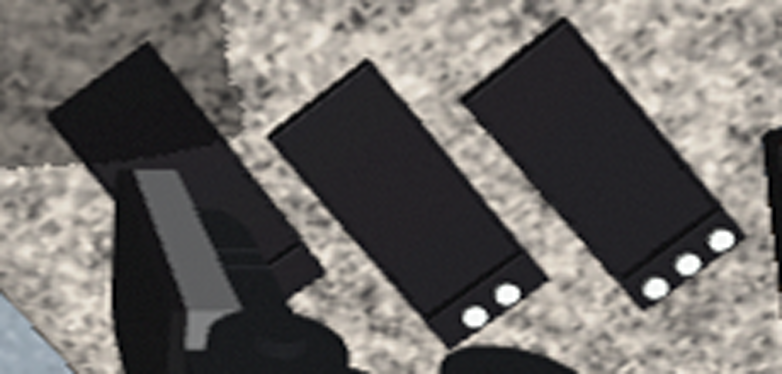

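```bash
python3 - <<'E'
from h import *
p=dict(np.load("w2.npz"))
f=lambda c:(c[0]/3.4+340-.4,c[1]/3.4+235-.4)
for n,cs in [("T1",[(50,115),(150,42),(298,243)]),("T2",[(270,137),(370,62),(520,253),(428,318)]),("T3",[(462,98),(565,18),(718,212),(625,277)])]:
    q=np.array([back(p,f(c),6) for c in cs])
    if len(q)==3: q=np.vstack([q,q[0]+q[2]-q[1]])
    d=q[1]-q[2]; e=q[0]-q[3]
    print(n,q[:,:2].round(0).tolist(),"c",q.mean(0).round(1),"len",np.linalg.norm(d).round(),np.linalg.norm(e).round(),"w",np.linalg.norm(q[0]-q[1]).round(),np.linalg.norm(q[3]-q[2]).round(),"yaw",np.degrees(np.arctan2(d[1],d[0])).round(1),np.degrees(np.arctan2(e[1],e[0])).round(1))
print(rel([449.6,-196,80],np.radians(40.1)))
print(rel([449.6,-196,20],np.radians(40.1)))
E
```

```text
T1 [[400.0, -308.0], [446.0, -310.0], [441.0, -411.0], [395.0, -410.0]] c [ 420.5 -359.6    6. ] len 101.0 101.0 w 46.0 46.0 yaw 86.8 86.8
T2 [[458.0, -368.0], [504.0, -368.0], [504.0, -470.0], [461.0, -470.0]] c [ 481.7 -419.1    6. ] len 101.0 102.0 w 46.0 43.0 yaw 90.1 91.6
T3 [[522.0, -402.0], [568.0, -400.0], [571.0, -504.0], [530.0, -504.0]] c [ 547.8 -452.5    6. ] len 104.0 103.0 w 46.0 42.0 yaw 91.8 94.2
(array([ 2.52,  0.58, 21.99]), array([-0. ,  0. ,  9.8]))
(array([ 2.52,  0.59, 27.99]), array([-0. ,  0. ,  9.8]))
```

```bash
python3 - <<'E'
from h import *
p=dict(np.load("w2.npz"))
a,b=back(p,(258,43),50),back(p,(468,76),40); d=(b-a)[:2]/np.linalg.norm((b-a)[:2]); print(a,b,np.degrees(np.arctan2(d[1],d[0])))
for u in (80,183): print("upright",a[:2]+d*u)
n=np.array([-d[1],d[0]])
for s in [(449.6,-196),(493.5,-247.8),(537.7,-299.9)]:
    c=np.array(s)+68*np.array([np.cos(.7),np.sin(.7)]); print("cam to bar axis",n@(c-a[:2]),"along from knob",d@(c-a[:2]))
E
```

```text
[481.44924061 -51.1900262   50.        ] [ 624.73773289 -208.28959403   40.        ] -47.63245965870532
upright [ 535.35995451 -110.29700486]
upright [ 604.76999867 -186.39723989]
cam to bar axis -53.16943383075295 along from knob 88.21042231547072
cam to bar axis -55.64166654637105 along from knob 156.06569525280275
cam to bar axis -58.09441326916928 along from knob 224.3447845372521
```

servo_tool:
  moves:
    - [[0,0,5,0.7,0.2,4,0],[0,0,9.8,1.4,0.4,8,0],[0,0,9.8,2.03,0.5,12,0],[0,0,9.8,2.03,0.5,16,0],[0,0,9.8,2.03,0.5,20,0],[0,0,9.8,2.03,0.5,22,0],[0,0,9.8,2.03,0.5,22,0],[0,0,9.8,2.03,0.5,22,0]]

```text
time_s: 3.3
tool_pos: [447.0, -199.1, 81.3]
tool_rot: [0.939, 0.343, 0.0, 0.0]
wrist_force: [-0.0, -0.1, -0.1]
finger_gap: 42.6
finger_force: 0.0
```

```bash
python3 - <<'E'
from h import *
p=vision.camera_params("wrist"); im=vision.grab_frame("wrist"); cv2.imwrite("pics/w3.png",im[:,:,::-1])
print(rel([445.8,-199.2,20],np.radians(40.1)), robot.get_obs()["wrist_force"])
E
```

```text
(array([-0.13, -0.11,  6.18]), array([ 0.1, -0. ,  0. ])) [-0.4019673   0.62855499  0.06829537]
```

View pics/w3.png

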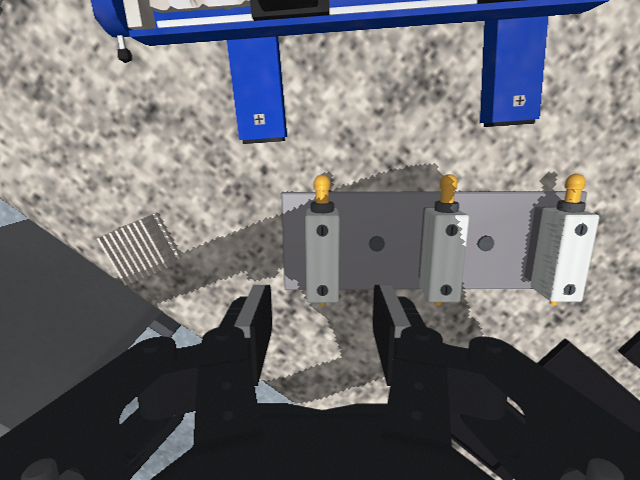

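The left probe lies at column 322, centred between the fingers. I'll go down and grip it.

servo_tool:
  moves:
    - [[0,0,0,0,0,2.5,0],[0,0,0,0,0,5,0],[0,0,0,0,0,6.1,0],[0,0,0,0,0,6.1,0],[0,0,0,0,0,6.1,-1],[0,0,0,0,0,6.1,-1],[0,0,0,0,0,6.1,-1],[0,0,0,0,0,6.1,-1]]

```text
time_s: 4.35
tool_pos: [447.8, -198.8, 20.8]
tool_rot: [0.939, 0.344, 0.001, 0.001]
wrist_force: [-1.1, -0.6, 5.6]
finger_gap: 16.4
finger_force: 59.5
```

servo_tool:
  moves:
    - [[0,0,0,0,0,-3,-1],[0,0,0,0,0,-7,-1],[0,0,-8,0,0,-11,-1],[0,0,-18,1.8,-2.5,-12,-1],[0,0,-28,3.7,-5.1,-12,-1],[0,0,-38,5.6,-7.7,-12,-1],[0,0,-48,7.4,-10.2,-12,-1],[0,0,-56.2,9.1,-12.6,-12,-1]]

```text
time_s: 5.35
tool_pos: [434.7, -42.1, 139.6]
tool_rot: [0.665, 0.747, 0.0, 0.0]
wrist_force: [0.5, 0.5, -1.0]
finger_gap: 16.7
finger_force: 58.7
```

```bash
python3 - <<'E'
from h import *
vision.grab_frame("top")
o,R=state(); p=vision.camera_params("wrist"); im=vision.grab_frame("wrist"); cv2.imwrite("pics/w4.png",im[:,:,::-1])
print(o["time_s"],o["tool_pos"],np.degrees(np.arctan2(*R.as_matrix()[1::-1,0])),o["wrist_force"],o["finger_gap"])
print(rel([436.3,-43.8,69],np.radians(96.5)))
E
```

```text
5.4 [434.29661202 -39.35837119 139.42038721] 97.13749816358906 [ 0.20460391  2.0799981  -1.52177831] 16.595288262477137
(array([-0.31,  0.14,  7.05]), array([ 0. , -0. ,  0.2]))
```

View pics/w4.png

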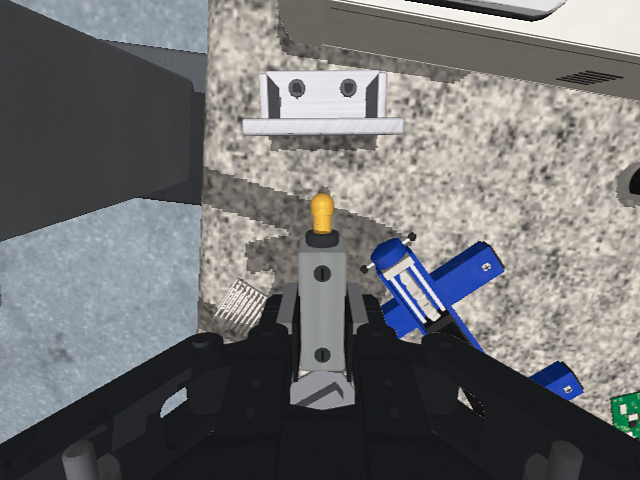

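The probe is held straight, with its tip at (322,200). The plate's front top edge runs level from (243,135) to (404,134), so it is well aligned; next I compute the face distance.

```bash
python3 - <<'E'
from h import *
o,R=state(); p=vision.camera_params("wrist")
a,b=back(p,(243,135),95),back(p,(404,134.5),95); m=(a+b)/2; d=b-a
print(a,b,np.linalg.norm(d),"face normal yaw",np.degrees(np.arctan2(d[1],d[0]))+90)
n=np.array([-d[1],d[0]])/np.linalg.norm(d[:2])
tcp=o["tool_pos"]; print(tcp,"tip-to-face",n@(m-tcp)[:2]-48.3)
t=back(p,(322,195),tcp[2]+6.2); print("tip top?",t, np.linalg.norm((t-tcp)[:2]))
pre=m[:2]-n*(48.3+12); print(pre, rel([*pre,69],np.arctan2(n[1],n[0])))
E
```

```text
[387.44854336  23.69548877  95.        ] [466.23543919  33.16373772  95.        ] 79.35378184330007 face normal yaw 96.85268182328502
[434.56354506 -40.90467945 139.48238039] tip-to-face 21.460295745747942
tip top? [428.66642953   6.55870871 145.68238039] 47.82833037969991
[434.03680164 -31.43961678] (array([0.94, 0.06, 7.05]), array([ 0. , -0. , -0.1]))
```

servo_tool:
  moves:
    - [[0,0,0,0,0.1,2,-1],[0,0,0,0.3,0.1,4,-1],[0,0,0,0.5,0.1,6,-1],[0,0,0,0.7,0.1,7,-1],[0,0,0,0.9,0.1,7,-1],[0,0,0,0.9,0.1,7,-1],[0,0,0,0.9,0.1,7,-1],[0,0,0,0.9,0.1,7,-1]]

```text
time_s: 6.45
tool_pos: [435.3, -34.2, 69.9]
tool_rot: [0.667, 0.745, 0.0, 0.0]
wrist_force: [-0.9, -0.3, -1.0]
finger_gap: 16.8
finger_force: 58.8
```

```bash
cat > f.py <<'E'
from h import *
import sys
n=np.array([np.cos(np.radians(96.85)),np.sin(np.radians(96.85))]); F=np.array([426.84,28.43])
fs=[];ds=[]
for i in range(6):
    vision.grab_frame("top"); o,R=state(); fs.append(o["wrist_force"]); ds.append(n@(o["tool_pos"][:2]-F))
fs=np.array(fs); print(o["time_s"],o["tool_pos"].round(1),"F",fs.mean(0).round(2),"sd",fs.std(0).round(2),"press",-(fs[:,:2]@n).mean().round(2),"tcp-face",np.mean(ds).round(2),"tipgap",(-np.mean(ds)-48.3).round(2), "yaw",np.degrees(np.arctan2(*R.as_matrix()[1::-1,0])).round(2))
E
python3 f.py
```

```text
6.75 [434.9 -34.1  69.4] F [-0.25 -0.31 -1.29] sd [0.35 0.26 0.33] press 0.28 tcp-face -63.07 tipgap 14.77 yaw 96.4
```

servo_tool:
  moves:
    - [[0,0,0,0.5,0,0,-1],[0,0,0,0.9,0,0,-1],[0,0,0,1.1,0,0,-1],[0,0,0,1.25,0,0,-1],[0,0,0,1.4,0,0,-1],[0,0,0,1.5,0,0,-1],[0,0,0,1.6,0,0,-1],[0,0,0,1.7,0,0,-1]]

```text
time_s: 7.75
tool_pos: [433.0, -17.5, 69.4]
tool_rot: [0.667, 0.745, -0.0, 0.0]
wrist_force: [-0.7, -4.1, -1.3]
finger_gap: 16.3
finger_force: 58.8
```

```bash
python3 f.py
```

```text
8.05 [433.  -17.4  69.4] F [-0.08 -3.55 -1.11] sd [0.36 0.27 0.49] press 3.51 tcp-face -46.32 tipgap -1.98 yaw 96.39
```

servo_tool:
  moves:
    - [[0,0,0,0.05,0,0,-1],[0,0,0,0.1,0,0,-1],[0,0,0,0.15,0,0,-1],[0,0,0,0.2,0,0,-1],[0,0,0,0.2,0,0,-1],[0,0,0,0.2,0,0,-1],[0,0,0,0.2,0,0,-1],[0,0,0,0.2,0,0,-1]]

```text
time_s: 9.05
tool_pos: [432.8, -15.5, 69.4]
tool_rot: [0.666, 0.746, -0.0, 0.0]
wrist_force: [1.0, -6.5, -1.6]
finger_gap: 16.6
finger_force: 58.8
```

```bash
python3 f.py
```

```text
9.35 [432.8 -15.5  69.4] F [-0.14 -6.03 -1.04] sd [0.39 0.56 0.41] press 5.97 tcp-face -44.36 tipgap -3.94 yaw 96.4
```

servo_tool:
  moves:
    - [[0,0,0,0.05,0,0,-1],[0,0,0,0.1,0,0,-1],[0,0,0,0.15,0,0,-1],[0,0,0,0.15,0,0,-1],[0,0,0,0.15,0,0,-1],[0,0,0,0.15,0,0,-1],[0,0,0,0.15,0,0,-1],[0,0,0,0.15,0,0,-1]]

```text
time_s: 10.35
tool_pos: [432.7, -14.4, 69.4]
tool_rot: [0.667, 0.745, -0.0, 0.001]
wrist_force: [-0.0, -6.7, -1.1]
finger_gap: 16.8
finger_force: 58.7
```

```bash
python3 f.py; python3 - <<'E'
from h import *
n=np.array([np.cos(np.radians(93)),np.sin(np.radians(93))])
o,R=state()
print(rel([547.8-n[0]*10,-452.5-n[1]*10,120],np.radians(93)), o["q"].round(2))
E
```

```text
10.65 [432.7 -14.4  69.4] F [ 0.12 -7.42 -1.22] sd [0.55 0.36 0.4 ] press 7.38 tcp-face -43.18 tipgap -5.12 yaw 96.4
(array([-45.83,   6.5 ,  -5.  ]), array([0. , 0.1, 3.4])) [-0.15 -0.19  2.11 -0.    1.22 -0.26]
```

This one is stiff: a net 7.1 N and still rising at about 1.2 N/mm, above the medium's maximum. It goes to tray_3.

servo_tool:
  moves:
    - [[0,0,0,-2,0,0,-1],[0,0,0,-5,-0.2,-2,-1],[0,0,0,-8,-0.8,-5,-1],[0,0,0,-12,-1.4,-8,-1],[0,0,0,-16,-2,-9,-1],[0,0,0,-20,-2.6,-9,-1],[0,0,0,-24,-2.9,-9,-1],[0,0,0,-28,-1.5,-9,-1]]

```text
time_s: 11.65
tool_pos: [448.7, -294.4, 159.2]
tool_rot: [0.667, 0.745, 0.001, -0.0]
wrist_force: [0.0, 1.0, -0.6]
finger_gap: 16.6
finger_force: 58.9
```

```bash
python3 - <<'E'
from h import *
print(rel([548.3,-462.5,50],np.radians(93)), robot.get_obs()["q"].round(2))
E
```

```text
(array([-17.82,   8.03,  10.91]), array([ 0. , -0.1,  3.4])) [-0.68  0.01  1.75  0.    1.38 -0.79]
```

servo_tool:
  moves:
    - [[0,0,1,-3,1.3,0,-1],[0,0,2,-6.5,2.9,0,-1],[0,0,3.4,-10,4.5,1,-1],[0,0,3.4,-13.5,6.1,3,-1],[0,0,3.4,-16.5,7.4,6,-1],[0,0,3.4,-17.8,8,9,-1],[0,0,3.4,-17.8,8,10.9,-1],[0,0,3.4,-17.8,8,10.9,-1]]

```text
time_s: 12.65
tool_pos: [546.9, -459.4, 47.5]
tool_rot: [0.688, 0.725, 0.0, -0.003]
wrist_force: [-0.4, -0.3, 0.1]
finger_gap: 16.7
finger_force: 58.9
```

```bash
python3 - <<'E'
from h import *
vision.grab_frame("top"); p=vision.camera_params("wrist"); im=vision.grab_frame("wrist"); cv2.imwrite("pics/w5.png",im[:,:,::-1]);np.savez("w5.npz",**p)
print(robot.get_obs()["tool_pos"]); print(rel([548.3,-462.5,8.5],np.radians(93)))
E
```

```text
[ 548.57000543 -461.02657897   51.22689168]
(array([-0.15, -0.04,  4.27]), array([0., 0., 0.]))
```

View pics/w5.png

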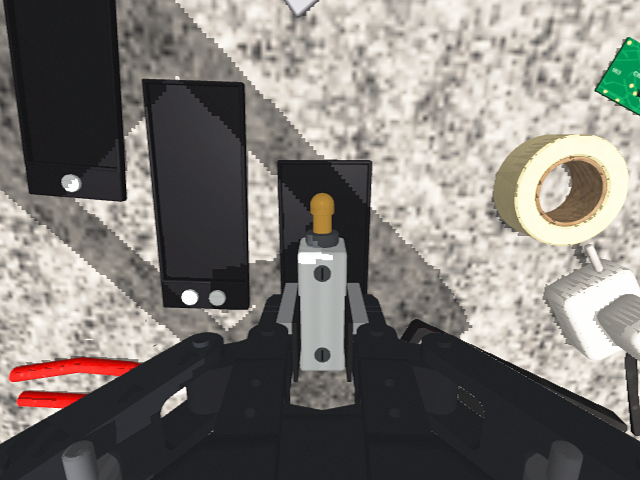

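The tray_3 far edge is at (278,161)–(372,161), with the probe over it. tray_2's far corners are at (143,79) and (245,82), with studs at (190,297) and (217,297). The tray_1 stud is at (71,183).

```bash
python3 - <<'E'
from h import *
p=dict(np.load("w5.npz")); B=lambda u,v,z=6: back(p,(u,v),z)[:2]
c=(B(278,161)+B(372,161))/2; d=B(372,161)-B(278,161); yaw=np.arctan2(d[1],d[0])+np.pi/2
print("T3 far mid",c,"w",np.linalg.norm(d),"yaw",np.degrees(yaw),"centre",c-52*np.array([np.cos(yaw),np.sin(yaw)]))
c=(B(143,79)+B(245,82))/2; s=(B(190,297,5)+B(217,297,5))/2; d=c-s
print("T2",c,s,"len",np.linalg.norm(d),"yaw",np.degrees(np.arctan2(d[1],d[0])),"centre",c-52*d/np.linalg.norm(d), "w",np.linalg.norm(B(143,79)-B(245,82)))
print("T1 stud",B(71,183,5))
E
```

```text
T3 far mid [ 545.9420513  -403.15975411] w 47.023315948468486 yaw 92.97869008512895 centre [ 548.64420708 -455.08949852]
T2 [ 482.07057106 -369.11445998] [ 482.27207667 -481.02112698] len 111.90684842078623 yaw 90.10316997645207 centre [ 482.16420511 -421.11437568] w 48.16149876311112
T1 stud [ 416.79045345 -420.98945317]
```

servo_tool:
  moves:
    - [[0,0,0,-0.2,0,1.5,-1],[0,0,0,-0.3,0,3,-1],[0,0,0,-0.3,0,3.8,-1],[0,0,0,-0.3,0,4.3,-1],[0,0,0,-0.3,0,4.3,-1],[0,0,0,-0.3,0,4.3,-0.4],[0,0,0,-0.3,0,4.3,-0.4],[0,0,0,-0.3,0,4.3,-0.4]]

```text
time_s: 13.75
tool_pos: [548.5, -464.7, 7.4]
tool_rot: [0.688, 0.725, 0.0, 0.0]
wrist_force: [-0.6, -0.1, 0.3]
finger_gap: 25.5
finger_force: 0.0
```

servo_tool:
  moves:
    - [[0,0,0,0,0,-3,-0.3],[0,0,0,0,0,-8,0],[0,0,9,3,-0.7,-11,0],[0,0,19,8,-1.7,-12,0],[0,0,29,13,-2.8,-12,0],[0,0,39,18,-4,-12,0],[0,0,48,21.6,-4.8,-11,0],[0,0,52.8,21.6,-4.8,-9,0]]

```text
time_s: 14.75
tool_pos: [489.5, -249.4, 98.2]
tool_rot: [0.939, 0.343, 0.001, 0.001]
wrist_force: [0.2, 0.2, 0.4]
finger_gap: 42.6
finger_force: 0.0
```

```bash
python3 - <<'E'
from h import *
vision.grab_frame("top"); vision.grab_frame("top");o,R=state();p=vision.camera_params("wrist"); im=vision.grab_frame("wrist"); cv2.imwrite("pics/w6.png",im[:,:,::-1])
print(o["tool_pos"],rel([489.7,-251,20],np.radians(40.2)))
print("expect top centre",proj(p,(493.5,-247.8,38)))
for d in models.masks_of("wrist","seat_1")[:3]: print(d["conf"],d["bbox"])
# silhouette of bright housing near expectation: yellow tip centroid
h=cv2.cvtColor(im,cv2.COLOR_RGB2HSV); m=cv2.inRange(h,(15,120,90),(32,255,255)); n,l,s,c=cv2.connectedComponentsWithStats(m)
for i in range(1,n):
    if s[i][4]>60: print("brass",s[i],c[i].round(1),back(p,c[i],27).round(1))
# tray 3 probe in top view
t=vision.grab_frame("top"); pt=vision.camera_params("top"); h=cv2.cvtColor(t,cv2.COLOR_RGB2HSV); m=cv2.inRange(h,(15,100,80),(35,255,255)); n,l,s,c=cv2.connectedComponentsWithStats(m)
for i in range(1,n): 
    X=back(pt,c[i],13)
    if s[i][4]>3 and 350<X[0]<640 and -560<X[1]<0: print("top brass",s[i][4],X.round(1))
E
```

```text
[ 487.76791763 -249.90871759   95.3934939 ] (array([0.09, 0.11, 7.66]), array([-0.1,  0. ,  0.1]))
expect top centre [327.09374139 249.7185089 ]
0.62 [183.9, 184.8, 472.8, 280.2]
brass [320 169  15  27 337] [327.2 182. ] [ 522.1 -223.7   27. ]
brass [439 169  16  27 346] [445.8 181.7] [ 566.1 -275.7   27. ]
brass [559 332  23  19 271] [569.6 340.9] [ 545.4 -410.9   27. ]
top brass 21 [ 547.  -425.7   13. ]
```

servo_tool:
  moves:
    - [[0,0,0,0,0.1,2.5,0],[0,0,0,0,0.1,5,0],[0,0,0,0,0.1,6.8,0],[0,0,0,0,0.1,7.5,0],[0,0,0,0,0.1,7.5,-1],[0,0,0,0,0.1,7.5,-1],[0,0,0,0,0.1,7.5,-1],[0,0,0,0,0.1,7.5,-1]]

```text
time_s: 16.0
tool_pos: [490.4, -252.5, 23.2]
tool_rot: [0.939, 0.344, 0.0, 0.001]
wrist_force: [-0.8, 0.4, 4.1]
finger_gap: 16.8
finger_force: 60.6
```

servo_tool:
  moves:
    - [[0,0,0,0,0,-3,-1],[0,0,0,0,0,-8,-1],[0,0,-9,1.2,-3,-12,-1],[0,0,-19,3,-6.6,-12,-1],[0,0,-29,5,-10.4,-12,-1],[0,0,-38,6.8,-14,-12,-1],[0,0,-48,8.5,-17.5,-12,-1],[0,0,-56.6,9.7,-19.9,-12,-1]]

```text
time_s: 17.0
tool_pos: [434.8, -36.0, 142.3]
tool_rot: [0.662, 0.75, 0.0, -0.0]
wrist_force: [1.2, -0.4, -1.7]
finger_gap: 16.6
finger_force: 60.1
```

```bash
python3 - <<'E'
from h import *
vision.grab_frame("top");vision.grab_frame("top");o,R=state();p=vision.camera_params("wrist"); im=vision.grab_frame("wrist"); cv2.imwrite("pics/w7.png",im[:,:,::-1])
print(o["time_s"],o["tool_pos"],rel([434.9,-34.1,70],np.radians(96.8)))
h=cv2.cvtColor(im,cv2.COLOR_RGB2HSV); m=cv2.inRange(h,(15,120,90),(32,255,255)); n,l,s,c=cv2.connectedComponentsWithStats(m)
for i in range(1,n):
    if s[i][4]>60: print("brass",s[i],c[i].round(1))
h=cv2.cvtColor(cv2.imread("pics/w4.png"),cv2.COLOR_BGR2HSV); m=cv2.inRange(h,(15,120,90),(32,255,255)); n,l,s,c=cv2.connectedComponentsWithStats(m)
for i in range(1,n):
    if s[i][4]>60: print("w4 brass",s[i],c[i].round(1))
E
```

```text
17.1 [434.74096659 -35.42174203 142.22017703] (array([ 0.26, -0.  ,  7.24]), array([0. , 0. , 0.1]))
brass [311 186  23  41 761] [321.6 205.5]
w4 brass [310 193  24  41 782] [321.7 212.9]
```

servo_tool:
  moves:
    - [[0,0,0,0,0,2,-1],[0,0,0,0,0,4,-1],[0,0,0,0,0,6,-1],[0,0,0,0,0,7.2,-1],[0,0,0,0,0,7.2,-1],[0,0,0,0,0,7.2,-1],[0,0,0,0,0,7.2,-1],[0,0,0,0,0,7.2,-1]]

```text
time_s: 18.15
tool_pos: [435.9, -37.6, 70.9]
tool_rot: [0.664, 0.748, 0.0, 0.0]
wrist_force: [0.0, -0.3, -0.3]
finger_gap: 16.6
finger_force: 60.1
```

```bash
python3 f.py
```

```text
18.45 [435.4 -37.5  70.3] F [-0.05  0.15 -0.7 ] sd [0.35 0.52 0.6 ] press -0.16 tcp-face -66.55 tipgap 18.25 yaw 96.8
```

servo_tool:
  moves:
    - [[0,0,0,0.5,0,0,-1],[0,0,0,0.9,0,0,-1],[0,0,0,1.2,0,0,-1],[0,0,0,1.4,0,0,-1],[0,0,0,1.55,0,0,-1],[0,0,0,1.65,0,0,-1],[0,0,0,1.75,0,0,-1],[0,0,0,1.85,0,0,-1]]

```text
time_s: 19.45
tool_pos: [433.3, -19.4, 70.3]
tool_rot: [0.664, 0.748, -0.0, 0.0]
wrist_force: [0.9, -2.0, -0.9]
finger_gap: 16.4
finger_force: 60.1
```

```bash
python3 f.py
```

```text
19.75 [433.3 -19.3  70.3] F [ 0.2  -2.03 -0.51] sd [0.44 0.47 0.42] press 2.04 tcp-face -48.19 tipgap -0.11 yaw 96.8
```

servo_tool:
  moves:
    - [[0,0,0,0.05,0,0,-1],[0,0,0,0.1,0,0,-1],[0,0,0,0.15,0,0,-1],[0,0,0,0.2,0,0,-1],[0,0,0,0.2,0,0,-1],[0,0,0,0.2,0,0,-1],[0,0,0,0.2,0,0,-1],[0,0,0,0.2,0,0,-1]]

```text
time_s: 20.75
tool_pos: [433.0, -17.2, 70.3]
tool_rot: [0.664, 0.748, -0.0, 0.0]
wrist_force: [1.0, -2.4, -1.3]
finger_gap: 16.4
finger_force: 60.2
```

```bash
python3 f.py
```

```text
21.05 [433.  -17.2  70.3] F [ 0.3  -2.99 -0.72] sd [0.5  0.31 0.53] press 3.0 tcp-face -46.05 tipgap -2.25 yaw 96.8
```

servo_tool:
  moves:
    - [[0,0,0,0.05,0,0,-1],[0,0,0,0.1,0,0,-1],[0,0,0,0.15,0,0,-1],[0,0,0,0.15,0,0,-1],[0,0,0,0.15,0,0,-1],[0,0,0,0.15,0,0,-1],[0,0,0,0.15,0,0,-1],[0,0,0,0.15,0,0,-1]]

```text
time_s: 22.05
tool_pos: [432.8, -15.7, 70.3]
tool_rot: [0.664, 0.748, -0.0, -0.0]
wrist_force: [0.7, -4.2, -1.2]
finger_gap: 16.7
finger_force: 60.2
```

```bash
python3 f.py
```

```text
22.35 [432.8 -15.7  70.3] F [ 0.47 -4.12 -0.82] sd [0.36 0.32 0.11] press 4.15 tcp-face -44.55 tipgap -3.75 yaw 96.8
```

Medium (net 2.2, 3.2 and 4.3 N, about 0.6 N/mm), so it goes to tray_2.

servo_tool:
  moves:
    - [[0,0,0,-2,0,0,-1],[0,0,0,-5,-0.2,-2,-1],[0,0,0,-8,-0.8,-5,-1],[0,0,0,-12,-1.4,-8,-1],[0,0,0,-16,-2,-9,-1],[0,0,0,-20,-2.6,-9,-1],[0,0,0,-24,-2.9,-9,-1],[0,0,0,-28,-1.5,-9,-1]]

```text
time_s: 23.35
tool_pos: [450.9, -296.2, 160.1]
tool_rot: [0.664, 0.748, 0.001, -0.0]
wrist_force: [1.0, -0.4, 0.2]
finger_gap: 16.5
finger_force: 60.2
```

```bash
python3 - <<'E'
from h import *
print(rel([482.1,-433,50],np.radians(90.5)))
E
```

```text
(array([-13.97,   1.49,  10.99]), array([ 0. , -0.1,  6.3]))
```

servo_tool:
  moves:
    - [[0,0,1,-3,0.3,0,-1],[0,0,3,-6,0.7,0,-1],[0,0,5,-9,1,2,-1],[0,0,6.3,-12,1.3,5,-1],[0,0,6.3,-14,1.5,8,-1],[0,0,6.3,-14,1.5,10.9,-1],[0,0,6.3,-14,1.5,10.9,-1],[0,0,6.3,-14,1.5,10.9,-1]]

```text
time_s: 24.35
tool_pos: [483.2, -432.5, 52.2]
tool_rot: [0.704, 0.71, 0.0, 0.0]
wrist_force: [-0.3, -0.5, -0.2]
finger_gap: 16.4
finger_force: 60.1
```

```bash
python3 - <<'E'
from h import *
vision.grab_frame("top"); vision.grab_frame("top");o,R=state();p=vision.camera_params("wrist"); im=vision.grab_frame("wrist"); cv2.imwrite("pics/w8.png",im[:,:,::-1])
print(o["time_s"],o["tool_pos"],rel([482.1,-433,8.5],np.radians(90.5)))
h=cv2.cvtColor(im,cv2.COLOR_RGB2HSV); m=cv2.inRange(h,(15,120,90),(32,255,255)); n,l,s,c=cv2.connectedComponentsWithStats(m)
for i in range(1,n):
    if s[i][4]>60: print("brass",s[i],c[i].round(1))
print("expected far wall",proj(p,(458,-368.6,6)),proj(p,(506,-369,6)))
g=cv2.cvtColor(im,cv2.COLOR_RGB2GRAY)
for r in (195,): print(r,g[r,240:400:4].tolist())
for cc in (300,345): print(cc,g[100:220:4,cc].tolist())
E
```

```text
24.45 [ 483.68941849 -433.30982373   53.43569705] (array([ 0.05, -0.17,  4.49]), array([0.1, 0.1, 0. ]))
brass [397  11  16  18 170] [404.6  19.3]
brass [310 186  24  40 790] [321.7 205.1]
brass [432 240  19  30 449] [440.8 254.4]
expected far wall [272.62601586 144.44306914] [367.8513094  146.06744585]
195 [58, 50, 71, 202, 198, 209, 207, 215, 192, 35, 64, 63, 63, 64, 64, 28, 30, 31, 129, 143, 152, 150, 142, 127, 30, 30, 29, 31, 31, 27, 25, 77, 231, 235, 241, 242, 234, 216, 172, 154]
300 [245, 237, 214, 197, 208, 167, 177, 199, 236, 151, 153, 145, 29, 33, 34, 33, 33, 31, 31, 32, 31, 32, 32, 31, 29, 63, 61, 62, 60, 60]
345 [232, 244, 251, 249, 226, 228, 218, 219, 227, 225, 222, 254, 42, 76, 72, 72, 70, 71, 70, 68, 31, 31, 28, 29, 29, 28, 30, 29, 30, 33]
```

servo_tool:
  moves:
    - [[0,0,0,0,0,1.5,-1],[0,0,0,0,0,3,-1],[0,0,0,0,0,4,-1],[0,0,0,0,0,4.5,-1],[0,0,0,0,0,4.5,-1],[0,0,0,0,0,4.5,-0.4],[0,0,0,0,0,4.5,-0.4],[0,0,0,0,0,4.5,-0.4]]

```text
time_s: 25.5
tool_pos: [482.3, -432.5, 5.6]
tool_rot: [0.704, 0.71, 0.0, -0.0]
wrist_force: [-0.2, -0.2, 0.5]
finger_gap: 25.6
finger_force: 0.0
```

servo_tool:
  moves:
    - [[0,0,0,0,0,-3,-0.3],[0,0,0,0,0,-8,0],[0,0,10,2,0.8,-11,0],[0,0,20,5,2,-12,0],[0,0,30,8,3.3,-12,0],[0,0,40,11,4.5,-12,0],[0,0,50.3,13,5.4,-11,0],[0,0,50.3,13,5.4,-9,0]]

```text
time_s: 26.5
tool_pos: [536.7, -301.3, 96.6]
tool_rot: [0.939, 0.344, 0.001, 0.001]
wrist_force: [0.4, -0.0, -0.6]
finger_gap: 42.8
finger_force: 0.0
```

```bash
python3 - <<'E'
from h import *
vision.grab_frame("top"); vision.grab_frame("top");o,R=state();p=vision.camera_params("wrist"); im=vision.grab_frame("wrist"); cv2.imwrite("pics/w9.png",im[:,:,::-1])
print(o["time_s"],o["tool_pos"],rel([535,-302,20],np.radians(40.2)))
h=cv2.cvtColor(im,cv2.COLOR_RGB2HSV); m=cv2.inRange(h,(15,120,90),(32,255,255)); n,l,s,c=cv2.connectedComponentsWithStats(m)
for i in range(1,n):
    if s[i][4]>60: print("brass",s[i],c[i].round(1),back(p,c[i],27).round(1))
E
```

```text
26.6 [ 533.47809645 -301.27424715   92.68495131] (array([0.1, 0.1, 7.4]), array([-0.2,  0.1,  0.2]))
brass [621  76  18  14 130] [629.6  82.4] [ 710.5 -361.9   27. ]
brass [320 172  15  28 343] [326.7 185.4] [ 566.1 -275.7   27. ]
brass [461 337  11  11  86] [465.5 341.7] [ 547.7 -408.8   27. ]
brass [362 369  21  19 244] [371.5 377.9] [ 488.5 -381.4   27. ]
```

servo_tool:
  moves:
    - [[0,0,0,0,0.1,2.5,0],[0,0,0,0,0.1,5,0],[0,0,0,0,0.1,6.6,0],[0,0,0,0,0.1,7.2,0],[0,0,0,0,0.1,7.2,-1],[0,0,0,0,0.1,7.2,-1],[0,0,0,0,0.1,7.2,-1],[0,0,0,0,0.1,7.2,-1]]

```text
time_s: 27.65
tool_pos: [536.7, -303.4, 25.3]
tool_rot: [0.939, 0.344, 0.0, 0.001]
wrist_force: [-0.7, -0.0, 3.6]
finger_gap: 16.1
finger_force: 60.8
```

servo_tool:
  moves:
    - [[0,0,0,0,0,-3,-1],[0,0,0,0,0,-8,-1],[0,0,-9,1,-4,-12,-1],[0,0,-19,2.8,-8.7,-12,-1],[0,0,-29,4.6,-13.5,-12,-1],[0,0,-38,6.3,-18.2,-12,-1],[0,0,-48,8,-23,-12,-1],[0,0,-56.6,9.4,-26.9,-12,-1]]

```text
time_s: 28.65
tool_pos: [433.3, -35.3, 144.3]
tool_rot: [0.662, 0.75, 0.0, 0.0]
wrist_force: [0.4, -1.1, -0.3]
finger_gap: 16.0
finger_force: 60.3
```

```bash
python3 - <<'E'
from h import *
vision.grab_frame("top");vision.grab_frame("top");o,R=state();p=vision.camera_params("wrist"); im=vision.grab_frame("wrist"); cv2.imwrite("pics/w10.png",im[:,:,::-1])
print(o["time_s"],o["tool_pos"],rel([434.9,-37,72],np.radians(96.8)))
h=cv2.cvtColor(im,cv2.COLOR_RGB2HSV); m=cv2.inRange(h,(15,120,90),(32,255,255)); n,l,s,c=cv2.connectedComponentsWithStats(m)
for i in range(1,n):
    if s[i][4]>60: print("brass",s[i],c[i].round(1))
E
```

```text
28.75 [432.85064189 -33.81019612 144.0869648 ] (array([-0.17,  0.09,  7.24]), array([0. , 0. , 0.2]))
brass [311 191  23  40 732] [321.8 209.9]
```

servo_tool:
  moves:
    - [[0,0,0,-0.2,0.1,2,-1],[0,0,0,-0.2,0.1,4,-1],[0,0,0,-0.2,0.1,6,-1],[0,0,0,-0.2,0.1,7.2,-1],[0,0,0,-0.2,0.1,7.2,-1],[0,0,0,-0.2,0.1,7.2,-1],[0,0,0,-0.2,0.1,7.2,-1],[0,0,0,-0.2,0.1,7.2,-1]]

```text
time_s: 29.8
tool_pos: [435.9, -38.9, 72.9]
tool_rot: [0.664, 0.748, 0.0, 0.001]
wrist_force: [0.2, -0.4, 0.1]
finger_gap: 15.7
finger_force: 60.3
```

```bash
python3 f.py
```

```text
30.1 [435.5 -38.8  72.3] F [ 0.03 -0.09 -0.25] sd [0.61 0.29 0.64] press 0.09 tcp-face -67.78 tipgap 19.48 yaw 96.81
```

servo_tool:
  moves:
    - [[0,0,0,0.5,0,0,-1],[0,0,0,1.0,0,0,-1],[0,0,0,1.4,0,0,-1],[0,0,0,1.65,0,0,-1],[0,0,0,1.8,0,0,-1],[0,0,0,1.95,0,0,-1],[0,0,0,2.05,0,0,-1],[0,0,0,2.15,0,0,-1]]

```text
time_s: 31.1
tool_pos: [432.9, -17.5, 72.3]
tool_rot: [0.664, 0.748, -0.0, 0.0]
wrist_force: [-0.8, -0.8, -0.5]
finger_gap: 16.6
finger_force: 60.3
```

```bash
python3 f.py
```

```text
31.4 [432.9 -17.5  72.3] F [ 0.27 -1.07 -0.51] sd [0.47 0.31 0.33] press 1.09 tcp-face -46.31 tipgap -1.99 yaw 96.8
```

Now 2.5 mm further.

servo_tool:
  moves:
    - [[0,0,0,0.05,0,0,-1],[0,0,0,0.1,0,0,-1],[0,0,0,0.15,0,0,-1],[0,0,0,0.2,0,0,-1],[0,0,0,0.25,0,0,-1],[0,0,0,0.25,0,0,-1],[0,0,0,0.25,0,0,-1],[0,0,0,0.25,0,0,-1]]

```text
time_s: 32.4
tool_pos: [432.6, -15.0, 72.3]
tool_rot: [0.664, 0.748, 0.0, -0.0]
wrist_force: [0.6, -0.7, -0.5]
finger_gap: 16.2
finger_force: 60.3
```

```bash
python3 f.py
```

```text
32.7 [432.6 -14.9  72.3] F [ 0.26 -1.21 -0.48] sd [0.55 0.55 0.46] press 1.23 tcp-face -43.77 tipgap -4.53 yaw 96.8
```

Soft (about 1.2 N, almost flat), so it goes to tray_1.

servo_tool:
  moves:
    - [[0,0,0,-2,0,0,-1],[0,0,0,-5,-0.2,-2,-1],[0,0,0,-8,-0.8,-5,-1],[0,0,0,-12,-1.4,-8,-1],[0,0,0,-16,-2,-9,-1],[0,0,0,-20,-2.6,-9,-1],[0,0,0,-24,-2.9,-9,-1],[0,0,0,-28,-2.9,-9,-1]]

```text
time_s: 33.7
tool_pos: [436.9, -297.6, 162.3]
tool_rot: [0.664, 0.748, 0.0, -0.0]
wrist_force: [0.6, 0.3, -0.3]
finger_gap: 16.4
finger_force: 60.3
```

```bash
python3 - <<'E'
from h import *
print(rel([419.7,-372,55],np.radians(87)))
E
```

```text
(array([-7.19, -2.59, 10.72]), array([ 0. , -0. ,  9.8]))
```

servo_tool:
  moves:
    - [[0,0,2,-2,-0.7,1,-1],[0,0,5,-4,-1.4,3,-1],[0,0,8,-6,-2.1,5,-1],[0,0,9.8,-7.2,-2.6,7.5,-1],[0,0,9.8,-7.2,-2.6,9.5,-1],[0,0,9.8,-7.2,-2.6,10.7,-1],[0,0,9.8,-7.2,-2.6,10.7,-1],[0,0,9.8,-7.2,-2.6,10.7,-1]]

```text
time_s: 34.7
tool_pos: [420.4, -371.0, 56.2]
tool_rot: [0.725, 0.689, 0.0, 0.001]
wrist_force: [-0.0, 0.2, 0.4]
finger_gap: 16.2
finger_force: 60.3
```

```bash
python3 - <<'E'
from h import *
vision.grab_frame("top"); vision.grab_frame("top");o,R=state();p=vision.camera_params("wrist"); im=vision.grab_frame("wrist"); cv2.imwrite("pics/w11.png",im[:,:,::-1])
print(o["time_s"],o["tool_pos"],rel([419.7,-372,11],np.radians(87)))
h=cv2.cvtColor(im,cv2.COLOR_RGB2HSV); m=cv2.inRange(h,(15,120,90),(32,255,255)); n,l,s,c=cv2.connectedComponentsWithStats(m)
for i in range(1,n):
    if s[i][4]>60: print("brass",s[i],c[i].round(1))
n=np.array([np.cos(np.radians(87)),np.sin(np.radians(87))]);e=np.array([n[1],-n[0]]);c=np.array([420.3,-361])
print("expected far wall",[proj(p,(*(c+52*n+s*24*e),6)).round() for s in (-1,1)])
g=cv2.cvtColor(im,cv2.COLOR_RGB2GRAY)
for r in (170,195): print(r,g[r,240:400:4].tolist())
for cc in (300,345): print(cc,g[100:220:4,cc].tolist())
E
```

```text
34.8 [ 420.4806592  -371.35910171   56.50957685] (array([-0.06, -0.07,  4.54]), array([0.1, 0.1, 0. ]))
brass [311 191  23  40 756] [321.8 209.8]
brass [428 280  17  28 399] [435.8 293.4]
brass [536 331  19  27 412] [544.8 343.5]
expected far wall [array([275., 149.]), array([368., 149.])]
170 [167, 184, 217, 212, 192, 190, 198, 117, 126, 22, 26, 26, 26, 27, 28, 25, 26, 25, 26, 26, 25, 25, 27, 25, 63, 60, 60, 59, 60, 59, 59, 44, 225, 215, 221, 227, 226, 211, 202, 235]
195 [137, 164, 220, 195, 157, 180, 195, 204, 202, 111, 42, 54, 55, 55, 26, 28, 26, 21, 44, 118, 124, 122, 117, 40, 25, 25, 25, 24, 27, 26, 27, 40, 193, 216, 209, 163, 181, 171, 189, 143]
300 [214, 212, 216, 222, 220, 230, 231, 222, 207, 209, 197, 128, 105, 25, 27, 27, 26, 26, 28, 26, 27, 26, 26, 23, 21, 42, 54, 52, 51, 51]
345 [138, 147, 141, 153, 197, 221, 212, 213, 217, 146, 180, 208, 217, 48, 60, 61, 59, 60, 58, 57, 27, 26, 27, 23, 25, 24, 25, 25, 26, 26]
```

servo_tool:
  moves:
    - [[0,0,0,0,0,1.5,-1],[0,0,0,0,0,3,-1],[0,0,0,0,0,4,-1],[0,0,0,0,0,4.4,-1],[0,0,0,0,0,4.5,-1],[0,0,0,0,0,4.5,-0.4],[0,0,0,0,0,4.5,-0.4],[0,0,0,0,0,4.5,-0.4]]

```text
time_s: 35.85
tool_pos: [419.6, -370.9, 10.0]
tool_rot: [0.725, 0.688, -0.0, -0.0]
wrist_force: [-1.1, 0.4, -0.7]
finger_gap: 25.7
finger_force: 0.0
```

servo_tool:
  moves:
    - [[0,0,0,0,0,-2,-0.3],[0,0,0,0,0,-6,-0.2],[0,0,0,0,0,-11,0],[0,0,0,-3,0,-16,0],[0,0,0,-7,2,-20,0],[0,0,0,-11,5,-22,0],[0,0,0,-14,7,-22,0],[0,0,0,-14,7,-22,0]]

```text
time_s: 36.85
tool_pos: [482.6, -516.0, 230.4]
tool_rot: [0.726, 0.688, -0.0, -0.0]
wrist_force: [-0.6, -0.0, -1.0]
finger_gap: 42.8
finger_force: 0.0
```

```bash
python3 - <<'E'
from h import *
vision.grab_frame("top"); vision.grab_frame("top");o,R=state();p=vision.camera_params("wrist"); im=vision.grab_frame("wrist"); cv2.imwrite("pics/w12.png",im[:,:,::-1])
print(o["time_s"],o["tool_pos"])
h=cv2.cvtColor(im,cv2.COLOR_RGB2HSV); m=cv2.inRange(h,(15,120,80),(32,255,255)); n,l,s,c=cv2.connectedComponentsWithStats(m)
for i in range(1,n):
    if s[i][4]>25: print("brass",s[i],c[i].round(1),back(p,c[i],13).round(1))
# housing: bright blobs inside each tray
g=cv2.cvtColor(im,cv2.COLOR_RGB2GRAY)
for nm,ctr,y in [("T1",(420.3,-361),87),("T2",(482.1,-420.5),90.3),("T3",(548.4,-454),93)]:
    n=np.array([np.cos(np.radians(y)),np.sin(np.radians(y))]);e=np.array([n[1],-n[0]]);c0=np.array(ctr)
    dst=np.float32([[0,0],[208,0],[208,96],[0,96]]); cs=[c0-52*n+24*e*-1,c0+52*n-24*e,c0+52*n+24*e,c0-52*n+24*e]
    src=np.float32([proj(p,(*q,24)) for q in cs]); w=cv2.warpPerspective(im,cv2.getPerspectiveTransform(src,dst),(208,96)); wg=cv2.cvtColor(w,cv2.COLOR_RGB2GRAY)
    b=(wg>100)&(np.abs(w.astype(int).max(2)-w.min(2))<40); b=cv2.morphologyEx(b.astype(np.uint8),cv2.MORPH_OPEN,np.ones((9,9)));k,l,s,ce=cv2.connectedComponentsWithStats(b)
    print(nm,[( (s[i][:4]/2).tolist(),s[i][4]) for i in range(1,k) if s[i][4]>300], src.round().tolist())
E
```

```text
36.95 [ 482.09072704 -514.24341072  230.68398928]
brass [236   0  11  10  86] [241.4   3.9] [ 421.3 -331.3   13. ]
brass [598  32   8   8  40] [602.1  35.6] [ 737.7 -373.    13. ]
brass [575  37  11   8  56] [580.1  40.6] [ 718.8 -376.    13. ]
brass [311  63  10  18 147] [315.3  71.5] [ 482.2 -388.6   13. ]
brass [243  79   5   8  33] [245.3  82.5] [ 417.7 -394.5   13. ]
brass [381 100  10  17 148] [385.7 108.2] [ 545.8 -423.5   13. ]
brass [318 144   5   6  26] [319.7 146.5] [ 482.5 -454.8   13. ]
T1 [([44.0, 0.0, 38.0, 5.5], np.int32(772)), ([19.0, 14.5, 53.0, 21.0], np.int32(4121))] [[218.0, 103.0], [208.0, -31.0], [267.0, -32.0], [272.0, 103.0]]
T2 [([99.5, 0.0, 4.5, 48.0], np.int32(813)), ([21.5, 15.0, 50.0, 19.0], np.int32(3732))] [[295.0, 168.0], [286.0, 46.0], [341.0, 42.0], [346.0, 165.0]]
T3 [([101.0, 0.0, 3.0, 37.0], np.int32(379)), ([20.0, 11.5, 50.5, 21.0], np.int32(4005)), ([0.0, 41.0, 104.0, 7.0], np.int32(2066))] [[369.0, 200.0], [360.0, 85.0], [415.0, 79.0], [419.0, 195.0]]
```

```bash
python3 -c "
from cell import robot; print(robot.finish_job())"
```

```text
the job is handed in; nothing more can be done
None
```

I tested each probe on the plate and laid it flat in its tray before taking the next: seat 3 was stiff (tray_3), seat 2 medium (tray_2) and seat 1 soft (tray_1). The job is handed in at about 37 s of 72 s; no verdict came back, and I did not re-check the bystanders by camera at the end.

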